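# Seal the paint tank's gasketed port cover

### The arm

A 6-joint arm with a two-finger parallel gripper is mounted at the origin on the work surface. World frame = base frame: x ahead of the robot, y to its left, z up, the work surface at z = 0. Lengths are in m, angles in rad, forces in N, time in s.
With the tool pointing down it reaches from about 0.3 to 0.775 m from the base axis. Payload 14.6 kg.
Tool frame: the origin (TCP) lies midway between the tips of the shut fingers; the grasp point (between the pads) lies 19 mm behind it; z points along the fingers, y is the line along which they close (so a half turn about z gives the same grasp; the last joint's range is limited). The gripper opens to 94 mm and grips with 3 to 60 N. Pads are 16 mm wide; open, the fingers measure 119 mm over their backs; the gripper's body (75 mm by 177 mm) begins 78 mm behind the grasp point.
Start: joints at [1.225, 0.3, 1.521, -0, 1.321, -0.067], TCP at [0.151, 0.529, 0.205] pointing down, gripper open.
Joint ranges: [-3.03, 3.03], [-0.79, 2.21], [0.23, 2.52], [-1.04, 4.18], [0, 3.07], [-2.55, 2.55]. Speed limits (rad/s): [2.22, 2.22, 2.57, 3.14, 3.14, 3.14].

### API

Orientations are given as [roll, pitch, yaw] about the fixed x, y, z axes, in that order (R = Rz(yaw) Ry(pitch) Rx(roll)).
In Python, from station import telemetry, optics, ctrl gives the robot as it stands.
- The arm moves only by the tool carry_out, never from a script. Its argument "plan" is a list that holds one entry, the list of rows, each a list of 7 numbers: the shift along the tool's x, y, z in mm, then the turn, a rotation vector about the tool's x, y, z in rad, then the finger opening in mm, from 0 to 94. A call has 1 to 20 rows; each row shifts and turns the commanded pose from where the row before left it, along the tool's axes as they then stand; what a row does not reach is not made up. A row lasts 1/12 s, in which the tool goes at most 41.7 mm and 7.16 degrees, less where a joint would pass 70% of its speed; a pose out of reach is approached as far as the arm can. A call with a gripper value outside its range is refused whole. The fingers move at their own pace and stop on an object; "squeeze" is the grip in N (left out, the last holds). Time passes only in rows, so rows that do not move let the fingers close. It gives the time, the measured TCP pose, the force, the opening and the grip force at its end, in the units of the state.
- telemetry.get_obs(): the state, without advancing time (a new reading comes with each control period).
- optics.camera(name): name is "scene" or "side" or "wrist"; returns a dict with "pixels" (384x512x3 uint8, red, green, blue), "intrinsics" (3x3 intrinsics, pixels), "origin" and "rotation" of the camera in the world. Camera axes: x right, y down, z forward; pixel columns grow to the right and rows downward; lengths in m; the calibration is good to about 2 mm. A picture is of the moment at which its call begins. There is no depth.
- ctrl.hand_in(): hands the job in; it is judged then, once.
The state is a dict: "time_s": time; "qpos": joint angles; "joint_vel": joint speeds; "tau": joint torques, N m; "ee_pos": TCP position; "eef_rot": TCP orientation; "force": force on the tool from outside, world axes, zero at the start; "moment": the same for the moment, N m; "grip_width": finger opening in m; "grip_force": force on a finger pad.
Only numpy, scipy, OpenCV 4.12 (cv2) and the standard library are available. Lean on these libraries where they do the work, as an engineer would, in place of code of your own. Each camera call takes 0.05 s, during which the arm holds its last target. There are 200 camera calls.

### The job

Push the paint tank's blue cover (it has a red post to push on) fully shut over its gasket before turning any wing screw. Then tighten the four wing screws clockwise, evenly and in cross order, in two rounds: first bring each to snug, a quarter turn from loose (one diagonal pair, then the other), then bring each fully home, half a turn from loose, again one diagonal pair and then the other. Do not lean on the pressure gauge, and leave the bottles, jars, tin and box where they stand.

Things in the scene. Friction and masses are not known exactly. Their poses are not given: they have to be found in the camera images.
- cover (a joint): blue square cover (155 x 155 x 10 mm) of a grey paint tank (280 x 330 x 100 mm), swinging level about a pivot at its side; rad, 0 = shut (firm stop), growing to 0.7 as it opens, clockwise from above. Stiff: about 15 N at the red post moves it; it stays where left, but has no latch: leaning hard on a screw at its stop may swing it open. Its upper face is 118 mm above the table.
- cover_pivot (a point): point on the cover's upright pivot axis, level with the cover's upper face; axes are the cover's: z up, -y from the pivot to the cover's centre, which is 115 mm away. The cover's +x side is its closing side: it closes anticlockwise seen from above. A round pivot cap of 36 mm stands 4 mm proud here.
- push_post (a point): centre of the red upright post (16 mm across, 36 mm tall, standing on the cover's upper face) at the edge opposite the pivot, 205 mm from the pivot axis along the cover's -y; made for pushing the cover shut. This point is 18 mm above the cover's upper face.
- gauge: delicate round pressure gauge (36 mm across, 44 mm tall) at the centre of the cover; origin where it meets the cover's upper face.
- screw_a (a joint): wing screw A on the cover, at (-55, +55) mm in the cover's x, y from its centre; diagonally opposite screw C. Value in rad, growing clockwise seen from above as it tightens: 0 = loose (its orange wing points along the cover's +y, towards the pivot side), 1.57 = snug (a quarter turn, orange wing along the cover's +x), 3.14 = fully tight (half turn, orange wing along the cover's -y, firm stop). Turning takes about 0.1 N m; it stays where it is left.
- screw_a_wings (a point): on the axis of wing screw A, at mid height of its wings, 21 mm above the cover's upper face; x points along its orange wing, z up. The two wings (orange one, steel one opposite) make a straight upright bar 56 mm long, 8 mm thick, from 8 to 34 mm above the cover, with a 12 mm wide notch between them down to the hub; hub 18 mm across, 16 mm high.
- screw_b (a joint): wing screw B on the cover, at (+55, +55) mm in the cover's x, y from its centre; diagonally opposite screw D. Value in rad, growing clockwise seen from above as it tightens: 0 = loose (its orange wing points along the cover's +y, towards the pivot side), 1.57 = snug (a quarter turn, orange wing along the cover's +x), 3.14 = fully tight (half turn, orange wing along the cover's -y, firm stop). Turning takes about 0.1 N m; it stays where it is left.
- screw_b_wings (a point): on the axis of wing screw B, at mid height of its wings, 21 mm above the cover's upper face; x points along its orange wing, z up. The two wings (orange one, steel one opposite) make a straight upright bar 56 mm long, 8 mm thick, from 8 to 34 mm above the cover, with a 12 mm wide notch between them down to the hub; hub 18 mm across, 16 mm high.
- screw_c (a joint): wing screw C on the cover, at (+55, -55) mm in the cover's x, y from its centre; diagonally opposite screw A. Value in rad, growing clockwise seen from above as it tightens: 0 = loose (its orange wing points along the cover's +y, towards the pivot side), 1.57 = snug (a quarter turn, orange wing along the cover's +x), 3.14 = fully tight (half turn, orange wing along the cover's -y, firm stop). Turning takes about 0.1 N m; it stays where it is left.
- screw_c_wings (a point): on the axis of wing screw C, at mid height of its wings, 21 mm above the cover's upper face; x points along its orange wing, z up. The two wings (orange one, steel one opposite) make a straight upright bar 56 mm long, 8 mm thick, from 8 to 34 mm above the cover, with a 12 mm wide notch between them down to the hub; hub 18 mm across, 16 mm high.
- screw_d (a joint): wing screw D on the cover, at (-55, -55) mm in the cover's x, y from its centre; diagonally opposite screw B. Value in rad, growing clockwise seen from above as it tightens: 0 = loose (its orange wing points along the cover's +y, towards the pivot side), 1.57 = snug (a quarter turn, orange wing along the cover's +x), 3.14 = fully tight (half turn, orange wing along the cover's -y, firm stop). Turning takes about 0.1 N m; it stays where it is left.
- screw_d_wings (a point): on the axis of wing screw D, at mid height of its wings, 21 mm above the cover's upper face; x points along its orange wing, z up. The two wings (orange one, steel one opposite) make a straight upright bar 56 mm long, 8 mm thick, from 8 to 34 mm above the cover, with a 12 mm wide notch between them down to the hub; hub 18 mm across, 16 mm high.
- pink_bottle: pink bottle, 56 mm across, 165 mm high; bystander, origin at the centre of its underside.
- violet_bottle: violet bottle, 62 mm across, 150 mm high; bystander, origin at the centre of its underside.
- navy_bottle: dark navy bottle, 60 mm across, 160 mm high; bystander, origin at the centre of its underside.
- brush_tin: tin of brushes, 72 mm across, with brushes to about 195 mm high; bystander, origin at the centre of its underside.
- pigment_jar: small yellow jar on the tank's deck behind the cover, 36 mm across, 34 mm high; bystander, origin at the centre of its underside.
- ochre_jar: small brown jar on the tank's deck behind the cover, 36 mm across, 34 mm high; bystander, origin at the centre of its underside.
- pastel_box: flat red box, 60 x 100 x 18 mm; bystander, origin at the centre of its underside.

How it is judged:
On the way, in this order (a step that is already met when the one before it is completed fails the run):
1. the cover is shut (within 0.05 rad) and all screws are still loose (below 0.9 rad) (value of joint cover below 0.05 rad and value of joint each of screw_a, screw_b, screw_c, screw_d below 0.9 rad), for 0.2 s.
2. one diagonal pair is snug (over 1.1 rad) while the other pair is still loose (below 0.9 rad) (((value of joint each of screw_a, screw_c above 1.1 rad and value of joint each of screw_b, screw_d below 0.9 rad) or (value of joint each of screw_b, screw_d above 1.1 rad and value of joint each of screw_a, screw_c below 0.9 rad))), for 0.2 s.
3. all four are snug (1.1 to 2.1 rad) (value of joint screw_a between 1.1 and 2.1 rad and value of joint screw_b between 1.1 and 2.1 rad and value of joint screw_c between 1.1 and 2.1 rad and value of joint screw_d between 1.1 and 2.1 rad), for 0.2 s.
4. one diagonal pair is fully tight (over 2.85 rad) while the other is still snug (below 2.2 rad) (((value of joint each of screw_a, screw_c above 2.85 rad and value of joint each of screw_b, screw_d below 2.2 rad) or (value of joint each of screw_b, screw_d above 2.85 rad and value of joint each of screw_a, screw_c below 2.2 rad))), for 0.2 s.
At the end, for the whole second after the job is handed in: The cover is shut within 0.05 rad, all four wing screws stand beyond 2.85 rad (stop at 3.14) and are at rest (value of joint cover below 0.05 rad and value of joint each of screw_a, screw_b, screw_c, screw_d above 2.85 rad and velocity of joint each of screw_a, screw_b, screw_c, screw_d below 0.05 rad/s); the robot touches nothing.
It fails at once if a screw is turned past 0.9 rad while the cover is not shut (over 0.08 rad open) (value of joint cover above 0.08 rad and value of joint any of screw_a, screw_b, screw_c, screw_d above 0.9 rad).
It fails at once if a screw is driven past 2.2 rad while another is not yet snug (below 1.1 rad) (value of joint any of screw_a, screw_b, screw_c, screw_d above 2.2 rad and value of joint any of screw_a, screw_b, screw_c, screw_d below 1.1 rad).
It fails at once if the gauge is pressed with more than 4 N (contact force between gauge and anything else above 4 N).
It fails at once if a bystander is shifted by more than 20 mm or tipped over (distance of any of pink_bottle, violet_bottle, navy_bottle, brush_tin, pigment_jar, ochre_jar, pastel_box from where it was at the start of the episode above 0.02 m or angle between any of pink_bottle, violet_bottle, navy_bottle, brush_tin, pigment_jar, ochre_jar, pastel_box's own z axis and vertical above 0.35 rad).
It also fails if it takes over 72 s, if anything falls off the work surface, if the arm or the gripper's body presses on something with over 40 N, if the wrist force passes 120 N, or if a joint passes its speed limit or range.

## Working session

There is one attempt and no reset: what is moved stays moved. The work goes in short steps, Python scripts to look and compute and a tool call to move; the robot and the scene stay as the last step left them, time stands still between calls to the robot, and variables do not carry over. Pictures are saved under pics/ and viewed, at most 12 in all, crops included, and the job is handed in when it is done.

Besides the shell and the picture viewer there is one more tool, called by a JSON object that holds its "fn" and its "kwargs", one argument or row to a line. carry_out: Moves the arm, as the interface text tells. Its arguments: {"type":"object","properties":{"plan":{"type":"array","items":{"type":"array","items":{"type":"array","items":{"type":"number"}}}},"squeeze":{"type":"number"}},"required":["plan"]}

```bash
mkdir -p pics; ls; cat > h.py <<'E'
import numpy as np, cv2
from station import telemetry, optics, ctrl
def shot(n,f):
    c=optics.camera(n); cv2.imwrite('pics/'+f,cv2.cvtColor(c['pixels'],cv2.COLOR_RGB2BGR))
    np.savez('pics/'+f+'.npz',K=c['intrinsics'],o=c['origin'],R=c['rotation']); return c
def ray(c,u,v,z):
    d=np.array(c['R'])@np.linalg.solve(np.array(c['K']),[u,v,1.]); o=np.array(c['o']); return o+d*(z-o[2])/d[2]
def proj(c,p):
    q=np.array(c['K'])@(np.array(c['R']).T@(np.array(p)-np.array(c['o']))); return q[:2]/q[2]
E
python3 - <<'E'
from h import *
o=telemetry.get_obs(); print(o)
ims=[]
for n in ['scene','side','wrist']:
    c=shot(n,n+'0.png'); ims.append(c['pixels']); print(n,c['origin'],c['rotation'])
cv2.imwrite('pics/s.png',cv2.resize(cv2.cvtColor(ims[0],cv2.COLOR_RGB2BGR),(800,600),interpolation=cv2.INTER_CUBIC))
E
```

```text
pics
{'time_s': 0.0, 'qpos': array([ 1.22540167e+00,  3.00499812e-01,  1.52159141e+00, -4.11088080e-06,
        1.32068182e+00, -6.66005963e-02]), 'joint_vel': array([-8.98644092e-04,  6.11761649e-05,  2.02882129e-04,  1.43124502e-04,
       -9.87268850e-04,  9.02977726e-04]), 'tau': array([-2.14758670e-04, -5.31811917e+01, -3.52731693e+01,  7.06837233e-02,
        2.44475668e-02, -1.32250907e-04]), 'ee_pos': array([0.15127294, 0.52851405, 0.20486621]), 'eef_rot': array([-3.14041461e+00, -7.45840030e-05,  2.86279957e+00]), 'force': array([ 0.37683911, -0.40978518, -0.20055139]), 'moment': array([ 0.00709736, -0.02588467,  0.00896214]), 'grip_force': 0.0, 'grip_width': 0.09449473461908585}
scene [1.01196346 0.56227136 0.75706384] [-2.31495369 -0.00740561  2.45711278]
side [ 0.36259412 -0.51485339  0.64859513] [-2.30540453e+00 -2.12906538e-03 -3.71589049e-01]
wrist [0.08046297 0.54947542 0.38345493] [2.88398388e+00 1.02346856e-03 1.29251949e+00]
```

View pics/s.png

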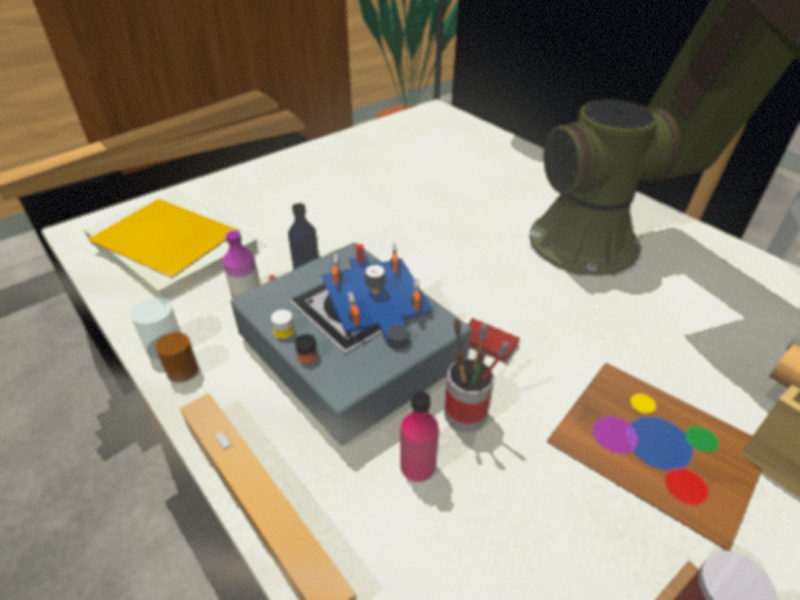

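View pics/side0.png

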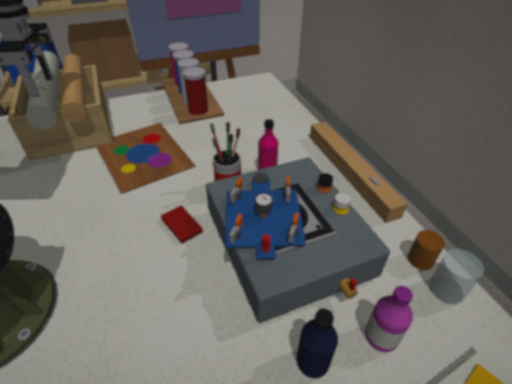

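The side view shows the cover's pivot cap at about (261,182), the post at (266,243) and the gauge at (264,205). In the scene view (enlarged) they are at (398,337), (360,252) and (375,275). Next I'll enlarge both crops.

```bash
cat >> h.py <<'E'
from scipy.spatial.transform import Rotation as Ro
def ld(f):
    d=dict(np.load('pics/'+f+'.npz')); 
    if d['R'].ndim==1: d['R']=Ro.from_euler('xyz',d['R']).as_matrix()
    return d
def crop(f,x,y,w,h,s,out):
    cv2.imwrite('pics/'+out,cv2.resize(cv2.imread('pics/'+f)[y:y+h,x:x+w],None,fx=s,fy=s,interpolation=cv2.INTER_CUBIC))
E
python3 - <<'E'
from h import *
crop('side0.png',200,150,200,150,4,'c1.png')
crop('scene0.png',140,120,160,120,5,'c2.png')
for u,v,n,z in [(261,181,'side',.122),(263,197,'side',.162),(266,238,'side',.154),(398/1.5625,329/1.5625,'scene',.122),(375/1.5625,270/1.5625,'scene',.162),(360/1.5625,246/1.5625,'scene',.154)]:
    print(n,ray(ld(n+'0.png'),u,v,z))
E
```

```text
side [0.59706548 0.04636423 0.122     ]
side [ 0.56472881 -0.0428366   0.162     ]
side [ 0.53247287 -0.13632009  0.154     ]
scene [0.59284667 0.05375745 0.122     ]
scene [ 0.5584953  -0.05077759  0.162     ]
scene [ 0.53076609 -0.13200448  0.154     ]
```

View pics/c1.png

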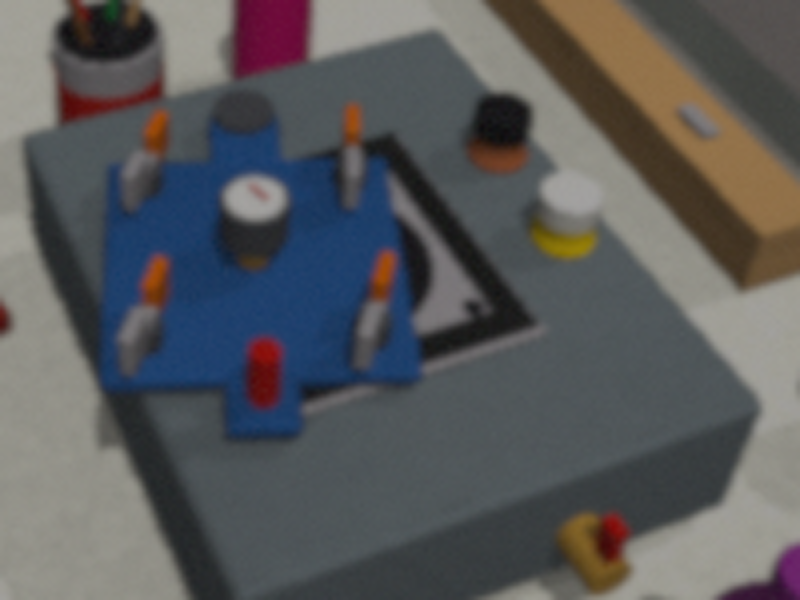

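View pics/c2.png

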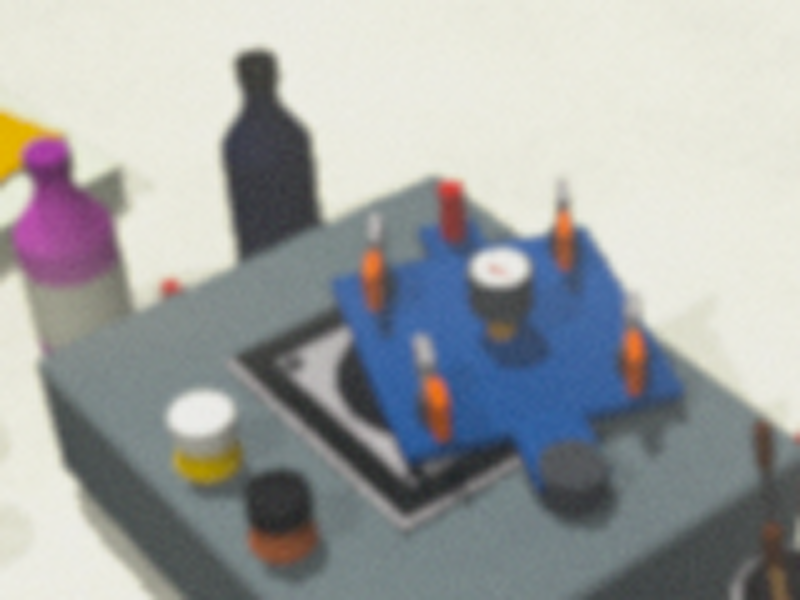

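The crops show the pivot cap top at side px (261,177.5), gauge top (264,198.5) and post top (266,236). In the scene view they are at (255,212), (240,173) and (230,157). The gasket opening lies on the far (+x) side, and all orange wings point towards the pivot. I'll triangulate from both views.

```bash
python3 - <<'E'
from h import *
S,C=ld('side0.png'),ld('scene0.png')
s=lambda x,y:(200+x/4-.375,150+y/4-.375); c=lambda x,y:(140+x/5-.4,120+y/5-.4)
def tri(a,b):
    A=[];B=[]
    for d,(u,v) in((S,a),(C,b)):
        if u is None: continue
        P=d['K']@d['R'].T@np.c_[np.eye(3),-d['o']]
        for r,k in((0,u),(1,v)):
            w=P[r]-k*P[2]; w=w/np.linalg.norm(w[:3]); A.append(w[:3]);B.append(-w[3])
    x,res,_,_=np.linalg.lstsq(np.array(A),np.array(B),rcond=None); return x.round(4),res
T={'cap(.122)':((244,110),(575,462)),'gauge(.162)':((257,194),(500,265)),'post(.154)':((265,344),(451,184)),
'tank far/left(.1)':((435,32),None),'tank4':((757,410),(45,360)),'tankC':((235,598),(437,178)),'tankD':((25,138),None),
'gaskN':((388,135),(405,528)),'gaskE':((542,328),(235,357)),
'yellowjar':((570,190),(203,410)),'brownjar':((502,108),(278,492)),'navytop':(None,(257,58)),}
for k,(a,b) in T.items():
    if a and b: print(k,tri(s(*a),c(*b)))
    z=.122 if 'cap' in k else .162 if 'gau' in k else .154 if 'post' in k else .134 if 'jar' in k else .16 if 'navy' in k else .1 if 'tank' in k else .104
    if a: print(k,'S',ray(S,*s(*a),z).round(4))
    if b: print(k,'C',ray(C,*c(*b),z).round(4))
E
```

```text
cap(.122) (array([0.5992, 0.0584, 0.1238]), array([5.81553915e-06]))
cap(.122) S [0.6014 0.0593 0.122 ]
cap(.122) C [0.5964 0.0576 0.122 ]
gauge(.162) (array([ 0.5627, -0.049 ,  0.1655]), array([3.23257679e-06]))
gauge(.162) S [ 0.5651 -0.0465  0.162 ]
gauge(.162) C [ 0.5588 -0.0521  0.162 ]
post(.154) (array([ 0.5326, -0.1334,  0.1575]), array([1.07536267e-06]))
post(.154) S [ 0.5344 -0.1311  0.154 ]
post(.154) C [ 0.5291 -0.1371  0.154 ]
tank far/left(.1) S [0.7538 0.1107 0.1   ]
tank4 (array([ 0.7587, -0.2106,  0.0967]), array([5.9988064e-06]))
tank4 S [ 0.7581 -0.213   0.1   ]
tank4 C [ 0.7587 -0.2053  0.1   ]
tankC (array([ 0.4871, -0.2136,  0.0973]), array([2.40010195e-07]))
tankC S [ 0.4868 -0.2153  0.1   ]
tankC C [ 0.4889 -0.2104  0.1   ]
tankD S [0.4826 0.1059 0.1   ]
gaskN (array([0.6797, 0.0273, 0.1041]), array([8.70859329e-07]))
gaskN S [0.6792 0.0278 0.104 ]
gaskN C [0.6802 0.0269 0.104 ]
gaskE (array([ 0.6817, -0.135 ,  0.108 ]), array([9.73310525e-06]))
gaskE S [ 0.6861 -0.1331  0.104 ]
gaskE C [ 0.678  -0.1379  0.104 ]
yellowjar (array([ 0.7292, -0.0782,  0.1366]), array([9.66736837e-07]))
yellowjar S [ 0.7317 -0.0762  0.134 ]
yellowjar C [ 0.7275 -0.0804  0.134 ]
brownjar (array([ 0.7304, -0.0057,  0.1354]), array([3.69115874e-07]))
brownjar S [ 0.7317 -0.0045  0.134 ]
brownjar C [ 0.7294 -0.0067  0.134 ]
navytop C [ 0.5486 -0.312   0.16  ]
```

Pivot is at (0.599, 0.058) and post at (0.531, -0.134), 205 mm apart as specified. The cover is about 0.35 rad open, and shut lies along the tank's yaw of about 0.01. I'll rise and turn to yaw π/2, shut the fingers, and travel to the near side of the post.

{"fn": "carry_out", "kwargs": {
  "plan": [
    [[0,0,-4,0,0,0.1175,0],[0,0,-4,0,0,0.1175,0],[0,0,-4,0,0,0.1175,0],[0,0,-4,0,0,0.1175,0],[0,0,-4,0,0,0.1175,0],[0,0,-4,0,0,0.1175,0],[0,0,-4,0,0,0.1175,0],[0,0,-4,0,0,0.1175,0],[0,0,-4,0,0,0.1175,0],[0,0,-4,0,0,0.1175,0],[0,0,-4,0,0,0.1175,0],[-28,14,0,0,0,0,0],[-28,14,0,0,0,0,0],[-28,14,0,0,0,0,0],[-28,14,0,0,0,0,0],[-28,14,0,0,0,0,0],[-28,14,0,0,0,0,0],[-28,14,0,0,0,0,0],[-28,14,0,0,0,0,0],[-28,14,0,0,0,0,0]]
  ],
  "squeeze": 25
}}

```text
time_s: 1.82
ee_pos: [0.2775, 0.2753, 0.2494]
eef_rot: [3.142, -0.0, 1.571]
force: [1.1, 0.2, 0.6]
grip_width: 0.0005
grip_force: 0.0
```

{"fn": "carry_out", "kwargs": {
  "plan": [
    [[-28,14,0,0,0,0,0],[-28,14,0,0,0,0,0],[-28,14,0,0,0,0,0],[-28,14,0,0,0,0,0],[-28,14,0,0,0,0,0],[-28,14,0,0,0,0,0],[-28,14,0,0,0,0,0],[-28,14,0,0,0,0,0],[-28,14,0,0,0,0,0],[-28,14,0,0,0,0,0],[-28,14,0,0,0,0,0],[-28,14,0,0,0,0,0],[-28,14,0,0,0,0,0],[-28,14,0,0,0,0,0],[-25,12,0,0,0,0,0],[0,0,0,0,0,0,0]]
  ]
}}

```text
time_s: 3.15
ee_pos: [0.4859, -0.1438, 0.2486]
eef_rot: [-3.14, 0.0, 1.567]
force: [-1.9, 0.1, -0.8]
grip_width: 0.0005
grip_force: 0.0
```

```bash
python3 - <<'E'
from h import *
print(telemetry.get_obs()['ee_pos'])
shot('wrist','w1.png'); c=ld('w1.png')
print(proj(c,[.531,-.1345,.154]),proj(c,[.5605,-.0497,.162]),proj(c,[.485,-.142,.13]))
crop('w1.png',0,0,512,384,1.5,'w1b.png')
E
```

```text
[ 0.48590897 -0.14380278  0.24855551]
[299.90737572 186.14402723] [339.38906307  92.33866174] [252.22249541 187.89019044]
```

View pics/w1b.png

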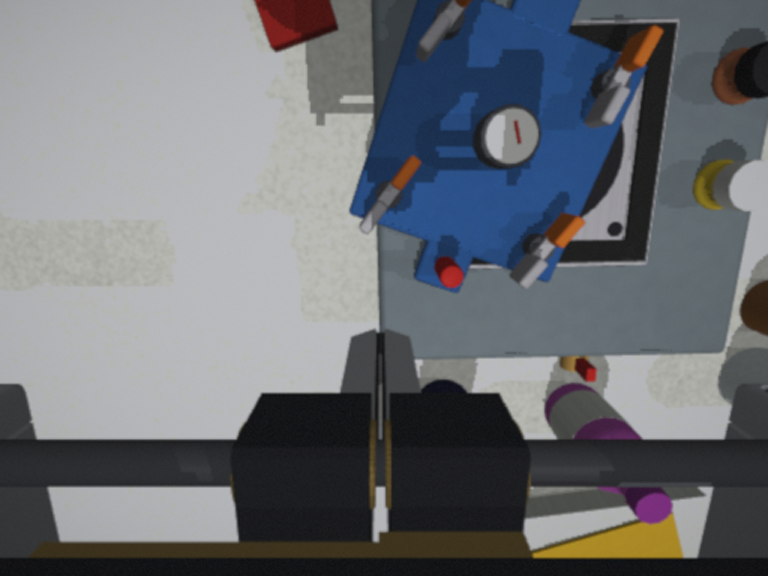

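The wrist view has the post top at (450,269) and D's steel wing tip at (365,228), so the descent spot is clear. All the wings stand about 0.35 rad clockwise of the cover's +y, so I'll remeasure them once it is shut. Descend and push +x.

{"fn": "carry_out", "kwargs": {
  "plan": [
    [[2,0,29,0,0,0,0],[2,0,30,0,0,0,0],[2,0,30,0,0,0,0],[1,0,29,0,0,0,0],[0,0,0,0,0,0,0],[0,8,0,0,0,0,0],[0,8,0,0,0,0,0],[0,8,0,0,0,0,0],[0,8,0,0,0,0,0],[0,8,0,0,0,0,0],[0,8,0,0,0,0,0],[0,8,0,0,0,0,0],[0,8,0,0,0,0,0],[0,8,0,0,0,0,0],[0,8,0,0,0,0,0],[0,8,0,0,0,0,0],[0,4,0,0,0,0,0],[0,0,0,0,0,0,0]]
  ]
}}

```text
time_s: 4.7
ee_pos: [0.5768, -0.1339, 0.1316]
eef_rot: [-3.138, 0.0, 1.57]
force: [-8.8, -3.4, -2.0]
grip_width: 0.0
grip_force: 4.0
```

{"fn": "carry_out", "kwargs": {
  "plan": [
    [[0,2,0,0,0,0,0],[0,2,0,0,0,0,0],[0,2,0,0,0,0,0],[0,0,0,0,0,0,0]]
  ]
}}

```text
time_s: 5.03
ee_pos: [0.5821, -0.1341, 0.1316]
eef_rot: [-3.137, 0.001, 1.57]
force: [-12.0, -4.1, -1.6]
grip_width: 0.0006
grip_force: 5.9
```

{"fn": "carry_out", "kwargs": {
  "plan": [
    [[0,2,0,0,0,0,0],[0,2,0,0,0,0,0],[0,2,0,0,0,0,0],[0,0,0,0,0,0,0]]
  ]
}}

```text
time_s: 5.37
ee_pos: [0.5847, -0.1341, 0.1314]
eef_rot: [-3.128, -0.0, 1.569]
force: [-43.7, -4.3, 13.0]
grip_width: 0.0004
grip_force: 21.4
```

The push met the firm stop at 44 N, so the cover is shut. I'll back off, rise above the cover centre and open the fingers for a look.

{"fn": "carry_out", "kwargs": {
  "plan": [
    [[0,-8,0,0,0,0,0],[0,-10,0,0,0,0,0],[0,-5,-30,0,0,0,10],[0,0,-38,0,0,0,40],[0,0,-38,0,0,0,40],[20,10,-24,0,0,0,40],[25,15,0,0,0,0,40],[25,10,0,0,0,0,40],[5,5,0,0,0,0,40],[0,0,0,0,0,0,40]]
  ]
}}

```text
time_s: 6.2
ee_pos: [0.6071, -0.057, 0.2622]
eef_rot: [3.14, 0.0, 1.573]
force: [0.0, 0.2, -0.6]
grip_width: 0.0401
grip_force: 0.0
```

```bash
python3 - <<'E'
from h import *
print(telemetry.get_obs()['ee_pos'])
for n in ['wrist','side','scene']: shot(n,n+'2.png')
crop('wrist2.png',100,0,400,300,2,'w2b.png')
crop('side2.png',215,160,130,97,6,'s2b.png')
c=ld('wrist2.png');ctr=np.array([.6005,-.0566]);
for n,z in (('wrist',.162),):
  print(proj(c,[*ctr,.162]), proj(c,[.5992,.0584,.122]))
E
```

```text
[ 0.60714862 -0.05698274  0.26220526]
[246.10135076 193.67636233] [245.30166676  74.66588828]
```

View pics/w2b.png

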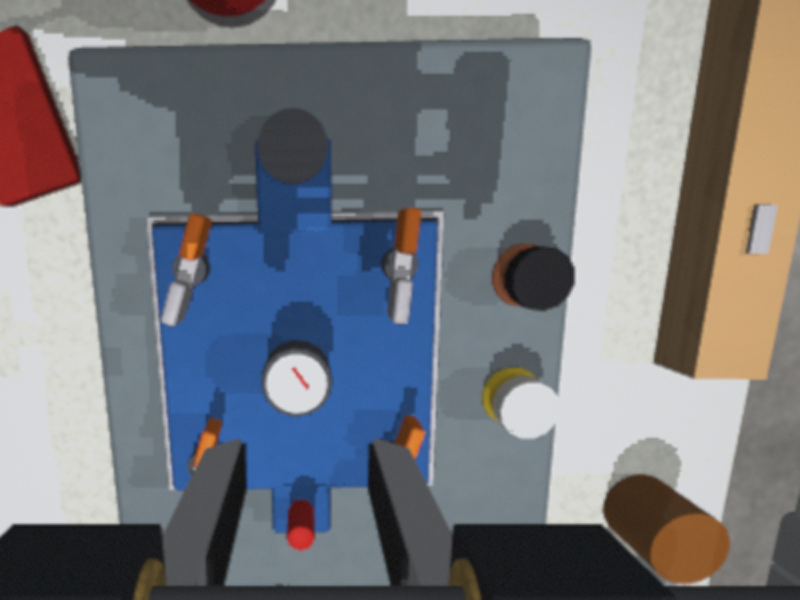

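View pics/s2b.png

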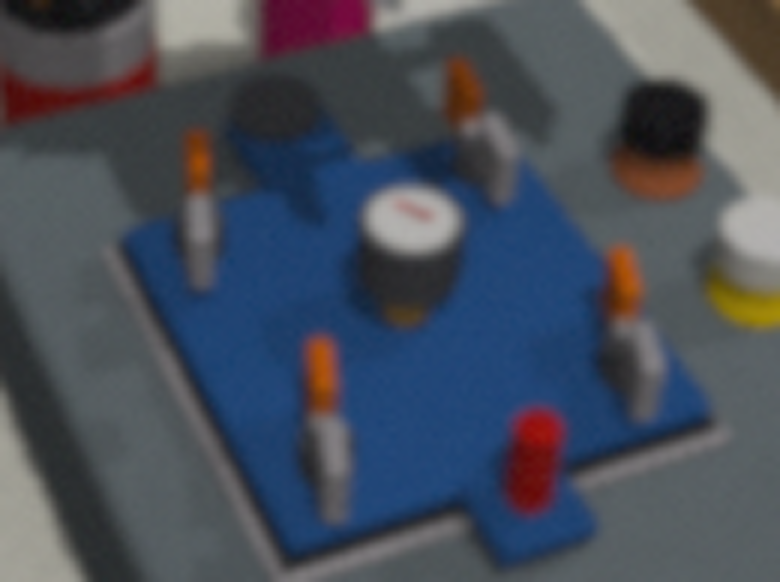

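The wrist crop has the cover seated flush in the gasket frame, cap at (293,145) and gauge at (297,381). Bar A runs (200,218)-(172,322) and bar B (409,211)-(400,320). In the side crop the bars run A (197,133)-(202,290), B (460,60)-(503,203), C (623,248)-(643,418) and D (321,340)-(335,520). Next I'll fit the pose and wing angles.

```bash
cat > fit.py <<'E'
from h import *
from scipy.optimize import least_squares
W,S=ld('wrist2.png'),ld('side2.png')
w=lambda x,y:np.array((100+x/2-.25,y/2-.25)); s=lambda x,y:np.array((215+x/6-.42,160+y/6-.42))
ob=[(W,w(293,145),(0,0),.122),(W,w(297,381),(0,-.115),.162),(W,w(300,539),(0,-.205),.154),
(S,s(278,108),(0,0),.122),(S,s(412,214),(0,-.115),.162),(S,s(538,422),(0,-.205),.154)]
def P(p,l,z):
    c,q=np.cos(p[2]),np.sin(p[2]); return np.array([p[0]+c*l[0]-q*l[1],p[1]+q*l[0]+c*l[1],z])
f=lambda p:np.concatenate([proj(c,P(p,l,z))-o for c,o,l,z in ob])
for k in ([0,1,2],[3,4,5],range(6)):
    g=lambda p:f(p).reshape(6,2)[list(k)].ravel()
    r=least_squares(g,[.599,.058,.01]); print(r.x.round(4),g(r.x).round(1))
p=r.x
L=dict(a=(-.055,-.06),b=(.055,-.06),c=(.055,-.17),d=(-.055,-.17))
for n in L: print(n,P(p,L[n],0)[:2].round(4))
bars=[('a',W,w(200,218),w(172,322),.152),('b',W,w(409,211),w(400,320),.152),('a',S,s(197,133),s(202,290),.126),('b',S,s(460,60),s(503,203),.126),('c',S,s(623,248),s(643,418),.126),('d',S,s(321,340),s(335,520),.126)]
for n,c,o1,o2,z2 in bars:
    def h(q):
        d=.028*np.array([np.sin(q[0]),np.cos(q[0]),0]); m=np.array([q[1],q[2],0])
        return np.r_[proj(c,m+d+[0,0,.152])-o1,proj(c,m-d+[0,0,z2])-o2]
    r=least_squares(h,[0,*P(p,L[n],0)[:2]]); print(n,'clockwise-from-worldY',r.x.round(4),np.abs(r.fun).max().round(1))
E
python3 fit.py
```

```text
[0.6003 0.0612 0.0187] [ 0.1 -0.5 -0.2  0.7  0.1 -0.2]
[0.6021 0.0606 0.0167] [-0.2 -0.9  0.1  0.6  0.1  0.1]
[0.6006 0.061  0.019 ] [ 0.4 -0.3  0.1  0.8  0.4 -0.1 -0.9 -0.8 -0.5  0.6 -0.5  0.1]
a [ 0.5467 -0.    ]
b [0.6567 0.0021]
c [ 0.6588 -0.1079]
d [ 0.5488 -0.11  ]
a clockwise-from-worldY [ 0.3173  0.5484 -0.0008] 1.9
b clockwise-from-worldY [0.0358 0.6547 0.0015] 2.3
a clockwise-from-worldY [ 0.3295  0.5473 -0.0022] 0.6
b clockwise-from-worldY [0.1243 0.6582 0.0007] 0.7
c clockwise-from-worldY [ 0.3303  0.6603 -0.1087] 0.7
d clockwise-from-worldY [ 0.3065  0.55   -0.1111] 0.8
```

Both views agree within about 2 mm. A is at (0.547, 0), B (0.657, 0.002), C (0.659, -0.108) and D (0.549, -0.110), with cover yaw about 0.018. A, C and D stand near 0.33 rad and B near 0.12. First I'll go to A, turned to match its bar, and grip it.

{"fn": "carry_out", "kwargs": {
  "plan": [
    [[19,-20,24,0,0,0,40],[19,-20,24,0,0,0,40],[18,-20,24,0,0,0,40],[0,0,0,0,0,0.11,40],[0,0,10,0,0,0.11,40],[0,0,20,0,0,0.1,40],[0,0,21,0,0,0,40],[0,0,0,0,0,0,40]]
  ]
}}

```text
time_s: 7.02
ee_pos: [0.5443, -0.0034, 0.1353]
eef_rot: [-3.137, 0.001, 1.249]
force: [-0.6, 0.2, -0.8]
grip_width: 0.04
grip_force: 0.0
```

{"fn": "carry_out", "kwargs": {
  "plan": [
    [[4,2,-4,0,0,0,40],[0,0,0,0,0,0,5],[0,0,0,0,0,0,5],[0,0,0,0,0,0,5],[0,0,0,0,0,0,5],[0,0,0,0,0,0,5]]
  ],
  "squeeze": 25
}}

```text
time_s: 7.52
ee_pos: [0.5487, 0.001, 0.1427]
eef_rot: [-3.14, -0.0, 1.25]
force: [-15.5, 7.8, 10.3]
grip_width: 0.0101
grip_force: 8.6
```

{"fn": "carry_out", "kwargs": {
  "plan": [
    [[0,0,0,0,0,0,5],[0,0,0,0,0,0,5]]
  ]
}}

```text
time_s: 7.68
ee_pos: [0.5479, 0.0015, 0.1428]
eef_rot: [-3.138, -0.0, 1.251]
force: [-13.5, 4.2, 9.0]
grip_width: 0.0074
grip_force: 25.0
```

{"fn": "carry_out", "kwargs": {
  "plan": [
    [[0,-1.5,0,0,0,0.1,5],[0,0,0,0,0,0.113,5],[0,0,0,0,0,0.113,5],[0,0,0,0,0,0.113,5],[0,0,0,0,0,0.113,5],[0,0,0,0,0,0.113,5],[0,0,0,0,0,0.113,5],[0,0,0,0,0,0.113,5],[0,0,0,0,0,0.113,5],[0,0,0,0,0,0.113,5],[0,0,0,0,0,0.113,5],[0,0,0,0,0,0,5],[0,0,0,0,0,0,5]]
  ]
}}

```text
time_s: 8.77
ee_pos: [0.5484, -0.0001, 0.143]
eef_rot: [3.139, -0.002, 0.019]
force: [3.1, -8.6, 0.3]
grip_width: 0.0069
grip_force: 25.3
```

A turned cleanly (yaw 0.019). Release, rise, and cross over to C, turning back to its bar's angle.

{"fn": "carry_out", "kwargs": {
  "plan": [
    [[0,0,0,0,0,0,40],[0,0,0,0,0,0,40],[0,0,0,0,0,0,40],[0,0,-23,0,0,0,40],[0,0,-23,0,0,0,40],[28,27,0,0,0,0,40],[28,27,0,0,0,0,40],[28,27,0,0,0,0,40],[27,27,0,0,0,0,40],[0,0,0,0,0,-0.112,40],[0,0,0,0,0,-0.112,40],[0,0,0,0,0,-0.112,40],[0,0,0,0,0,-0.112,40],[0,0,0,0,0,-0.112,40],[0,0,0,0,0,-0.112,40],[0,0,0,0,0,-0.112,40],[0,0,0,0,0,-0.112,40],[0,0,0,0,0,-0.112,40],[0,0,0,0,0,-0.112,40],[0,0,0,0,0,-0.11,40]]
  ]
}}

```text
time_s: 10.43
ee_pos: [0.6609, -0.1043, 0.1883]
eef_rot: [-3.141, -0.0, 1.256]
force: [0.1, 0.3, 0.2]
grip_width: 0.0404
grip_force: 0.0
```

```bash
python3 - <<'E'
from h import *
o=telemetry.get_obs();print(o['ee_pos'],o['eef_rot'])
shot('side','side3.png'); crop('side3.png',215,160,130,97,6,'s3b.png')
E
```

```text
[ 0.66091218 -0.1042741   0.18830131] [-3.14106774e+00 -1.35628939e-04  1.25615938e+00]
```

View pics/s3b.png

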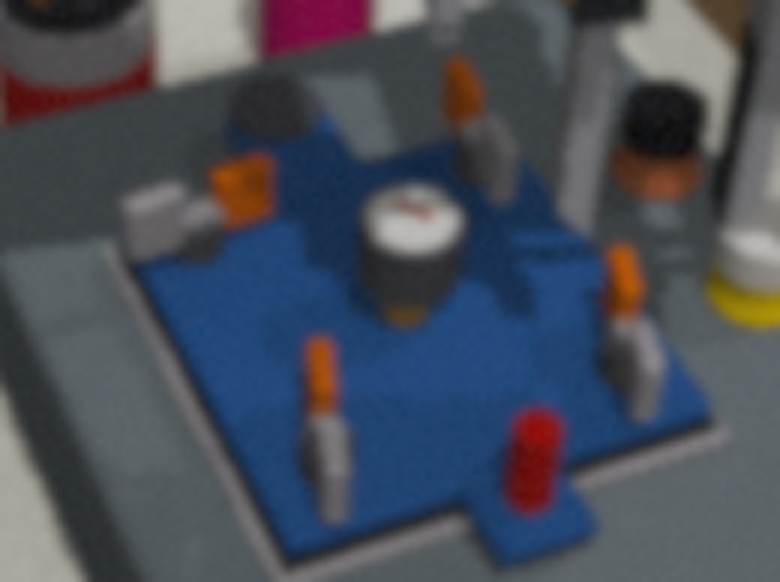

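The side picture has A at a quarter turn (orange (243,188), steel (155,220)), with the cover still flush. Now grip C.

{"fn": "carry_out", "kwargs": {
  "plan": [
    [[-5,0,0,0,0,0,40],[0,0,24,0,0,0,40],[0,0,24,0,0,0,40],[0,0,0,0,0,0,40],[0,0,0,0,0,0,5],[0,0,0,0,0,0,5],[0,0,0,0,0,0,5],[0,0,0,0,0,0,5],[0,0,0,0,0,0,5],[0,0,0,0,0,0,5],[0,0,0,0,0,0,5]]
  ]
}}

```text
time_s: 11.4
ee_pos: [0.6584, -0.1089, 0.1414]
eef_rot: [-3.139, 0.0, 1.25]
force: [-12.5, 3.1, 8.3]
grip_width: 0.0074
grip_force: 25.0
```

{"fn": "carry_out", "kwargs": {
  "plan": [
    [[0,-1.5,0,0,0,0.1,5],[0,0,0,0,0,0.113,5],[0,0,0,0,0,0.113,5],[0,0,0,0,0,0.113,5],[0,0,0,0,0,0.113,5],[0,0,0,0,0,0.113,5],[0,0,0,0,0,0.113,5],[0,0,0,0,0,0.113,5],[0,0,0,0,0,0.113,5],[0,0,0,0,0,0.113,5],[0,0,0,0,0,0.113,5],[0,0,0,0,0,0,5],[0,0,0,0,0,0,5]]
  ]
}}

```text
time_s: 12.48
ee_pos: [0.6582, -0.1088, 0.1414]
eef_rot: [3.141, -0.001, 0.024]
force: [-2.7, 1.3, 5.4]
grip_width: 0.0072
grip_force: 25.0
```

{"fn": "carry_out", "kwargs": {
  "plan": [
    [[0,0,0,0,0,0,40],[0,0,0,0,0,0,40],[0,0,0,0,0,0,40],[0,0,-23,0,0,0,40],[0,0,-23,0,0,0,40],[-27,0,0,0,0,0,40],[-28,0,0,0,0,0,40],[-28,0,0,0,0,0,40],[-27,0,0,0,0,0,40],[0,0,0,0,0,-0.112,40],[0,0,0,0,0,-0.112,40],[0,0,0,0,0,-0.112,40],[0,0,0,0,0,-0.112,40],[0,0,0,0,0,-0.112,40],[0,0,0,0,0,-0.112,40],[0,0,0,0,0,-0.112,40],[0,0,0,0,0,-0.112,40],[0,0,0,0,0,-0.112,40],[0,0,0,0,0,-0.112,40],[0,0,0,0,0,-0.12,40]]
  ]
}}

```text
time_s: 14.15
ee_pos: [0.548, -0.111, 0.1863]
eef_rot: [-3.141, -0.0, 1.267]
force: [1.0, -0.2, -0.0]
grip_width: 0.04
grip_force: 0.0
```

{"fn": "carry_out", "kwargs": {
  "plan": [
    [[0,0,0,0,0,0,40],[0,0,23,0,0,0,40],[0,0,23,0,0,0,40],[0,0,0,0,0,0,40],[0,0,0,0,0,0,5],[0,0,0,0,0,0,5],[0,0,0,0,0,0,5],[0,0,0,0,0,0,5],[0,0,0,0,0,0,5],[0,0,0,0,0,0,5],[0,0,0,0,0,0,5]]
  ]
}}

```text
time_s: 15.07
ee_pos: [0.5481, -0.1111, 0.1411]
eef_rot: [3.141, -0.0, 1.26]
force: [-2.5, 0.9, 5.7]
grip_width: 0.0072
grip_force: 25.0
```

Well centred on D. Turn it to snug.

{"fn": "carry_out", "kwargs": {
  "plan": [
    [[0,0,0,0,0,0.112,5],[0,0,0,0,0,0.113,5],[0,0,0,0,0,0.113,5],[0,0,0,0,0,0.113,5],[0,0,0,0,0,0.113,5],[0,0,0,0,0,0.113,5],[0,0,0,0,0,0.113,5],[0,0,0,0,0,0.113,5],[0,0,0,0,0,0.113,5],[0,0,0,0,0,0.113,5],[0,0,0,0,0,0.113,5],[0,0,0,0,0,0,5],[0,0,0,0,0,0,5]]
  ]
}}

```text
time_s: 16.15
ee_pos: [0.5482, -0.1111, 0.1411]
eef_rot: [3.141, -0.001, 0.017]
force: [-2.9, 0.6, 6.3]
grip_width: 0.0072
grip_force: 25.0
```

{"fn": "carry_out", "kwargs": {
  "plan": [
    [[0,0,0,0,0,0,40],[0,0,0,0,0,0,40],[0,0,0,0,0,0,40],[0,0,-23,0,0,0,40],[0,0,-23,0,0,0,40],[28,-28,0,0,0,0,40],[28,-28,0,0,0,0,40],[27,-27,0,0,0,0,40],[27,-27,0,0,0,0,40],[0,0,0,0,0,-0.12,40],[0,0,0,0,0,-0.12,40],[0,0,0,0,0,-0.12,40],[0,0,0,0,0,-0.12,40],[0,0,0,0,0,-0.12,40],[0,0,0,0,0,-0.12,40],[0,0,0,0,0,-0.12,40],[0,0,0,0,0,-0.12,40],[0,0,0,0,0,-0.12,40],[0,0,0,0,0,-0.12,40],[0,0,0,0,0,-0.12,40]]
  ]
}}

```text
time_s: 17.82
ee_pos: [0.656, 0.001, 0.1861]
eef_rot: [-3.141, 0.0, 1.344]
force: [0.5, -0.2, 0.1]
grip_width: 0.04
grip_force: 0.0
```

{"fn": "carry_out", "kwargs": {
  "plan": [
    [[0,0,0,0,0,-0.12,40],[0,0,0,0,0,0,40]]
  ]
}}

```text
time_s: 17.98
ee_pos: [0.656, 0.001, 0.1862]
eef_rot: [-3.141, -0.0, 1.464]
force: [-0.1, 0.0, 0.8]
grip_width: 0.0403
grip_force: 0.0
```

{"fn": "carry_out", "kwargs": {
  "plan": [
    [[0,0,23,0,0,0,40],[0,0,23,0,0,0,40],[0,0,0,0,0,0,40],[0,0,0,0,0,0,5],[0,0,0,0,0,0,5],[0,0,0,0,0,0,5],[0,0,0,0,0,0,5],[0,0,0,0,0,0,5],[0,0,0,0,0,0,5],[0,0,0,0,0,0,5]]
  ]
}}

```text
time_s: 18.82
ee_pos: [0.656, 0.001, 0.1412]
eef_rot: [3.141, 0.0, 1.458]
force: [-4.0, -0.1, 6.3]
grip_width: 0.0074
grip_force: 25.0
```

Gripped and centred. Turn B by 1.44.

{"fn": "carry_out", "kwargs": {
  "plan": [
    [[0,0,0,0,0,0.11,5],[0,0,0,0,0,0.11,5],[0,0,0,0,0,0.11,5],[0,0,0,0,0,0.111,5],[0,0,0,0,0,0.111,5],[0,0,0,0,0,0.111,5],[0,0,0,0,0,0.111,5],[0,0,0,0,0,0.111,5],[0,0,0,0,0,0.111,5],[0,0,0,0,0,0.111,5],[0,0,0,0,0,0.111,5],[0,0,0,0,0,0.111,5],[0,0,0,0,0,0.111,5],[0,0,0,0,0,0,5],[0,0,0,0,0,0,5]]
  ]
}}

```text
time_s: 20.07
ee_pos: [0.6559, 0.0011, 0.1412]
eef_rot: [-3.141, -0.0, 0.017]
force: [-5.0, 0.7, 6.5]
grip_width: 0.0071
grip_force: 25.0
```

{"fn": "carry_out", "kwargs": {
  "plan": [
    [[0,0,0,0,0,0,40],[0,0,0,0,0,0,40],[0,0,0,0,0,0,40],[0,0,-23,0,0,0,40],[0,0,-23,0,0,0,40],[0,0,0,0,0,-0.12,40],[0,0,0,0,0,-0.12,40],[0,0,0,0,0,-0.12,40],[0,0,0,0,0,-0.12,40],[0,0,0,0,0,-0.12,40],[0,0,0,0,0,-0.12,40],[0,0,0,0,0,-0.12,40],[0,0,0,0,0,-0.12,40],[0,0,0,0,0,-0.12,40],[0,0,0,0,0,-0.12,40],[0,0,0,0,0,-0.12,40],[0,0,0,0,0,-0.12,40],[0,0,0,0,0,-0.12,40],[0,0,0,0,0,-0.12,40],[0,0,0,0,0,-0.12,40]]
  ]
}}

```text
time_s: 21.73
ee_pos: [0.656, 0.0009, 0.1863]
eef_rot: [-3.142, -0.0, 1.824]
force: [-0.2, -1.2, 0.7]
grip_width: 0.04
grip_force: 0.0
```

{"fn": "carry_out", "kwargs": {
  "plan": [
    [[0,0,0,0,0,-0.12,40],[0,0,0,0,0,-0.12,40],[0,0,0,0,0,-0.12,40],[0,0,0,0,0,-0.12,40],[0,0,0,0,0,-0.12,40],[0,0,0,0,0,-0.12,40],[0,0,0,0,0,-0.12,40],[0,0,0,0,0,-0.12,40],[0,0,0,0,0,-0.12,40],[0,0,0,0,0,-0.12,40],[0,0,0,0,0,-0.12,40],[0,0,0,0,0,0,40]]
  ]
}}

```text
time_s: 22.73
ee_pos: [0.656, 0.0009, 0.1863]
eef_rot: [-3.142, -0.0, -3.139]
force: [-0.3, -0.4, 0.8]
grip_width: 0.0399
grip_force: 0.0
```

```bash
python3 - <<'E'
from h import *
o=telemetry.get_obs();print(o['ee_pos'],o['eef_rot'],o['qpos'])
shot('side','side4.png'); crop('side4.png',215,160,130,97,6,'s4b.png')
E
```

```text
[0.656011   0.00094653 0.18627478] [-3.14156774e+00 -9.59133425e-05 -3.13900633e+00] [-5.43652913e-02  5.54539844e-01  1.20681819e+00 -3.08863580e-05
  1.38032896e+00 -1.62774210e+00]
```

View pics/s4b.png

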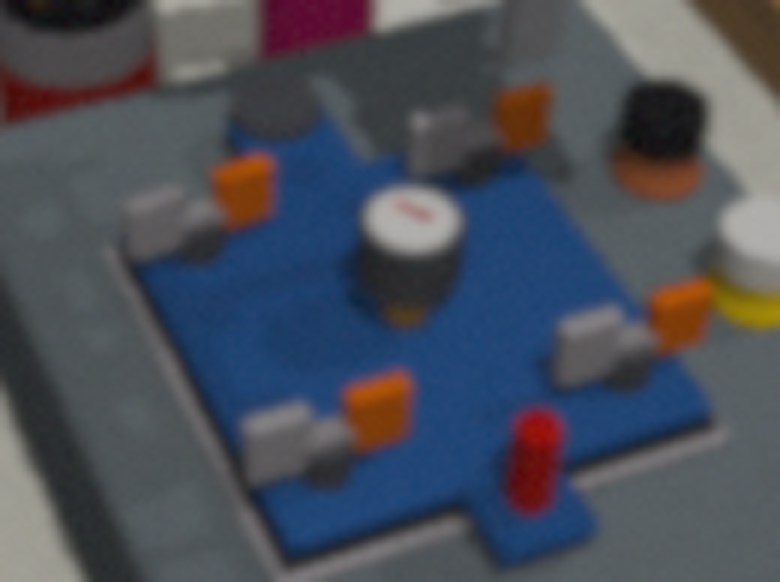

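All four orange wings point along the cover's +x: A (243,190), B (523,115), C (680,315), D (377,408). The cover is flush. Second round: grip B and drive it home.

{"fn": "carry_out", "kwargs": {
  "plan": [
    [[0,0,23,0,0,0,40],[0,0,23,0,0,0,40],[0,0,0,0,0,0,40],[0,0,0,0,0,0,5],[0,0,0,0,0,0,5],[0,0,0,0,0,0,5],[0,0,0,0,0,0,5],[0,0,0,0,0,0,5],[0,0,0,0,0,0,5],[0,0,0,0,0,0,5]]
  ]
}}

```text
time_s: 23.62
ee_pos: [0.6563, 0.0011, 0.1412]
eef_rot: [3.141, 0.001, 3.138]
force: [-0.0, 1.9, 5.1]
grip_width: 0.0069
grip_force: 25.0
```

{"fn": "carry_out", "kwargs": {
  "plan": [
    [[0,0,0,0,0,0.118,5],[0,0,0,0,0,0.118,5],[0,0,0,0,0,0.118,5],[0,0,0,0,0,0.118,5],[0,0,0,0,0,0.118,5],[0,0,0,0,0,0.118,5],[0,0,0,0,0,0.118,5],[0,0,0,0,0,0.118,5],[0,0,0,0,0,0.118,5],[0,0,0,0,0,0.118,5],[0,0,0,0,0,0.118,5],[0,0,0,0,0,0.118,5],[0,0,0,0,0,0.118,5],[0,0,0,0,0,0,5],[0,0,0,0,0,0,5]]
  ]
}}

```text
time_s: 24.87
ee_pos: [0.656, 0.0008, 0.1412]
eef_rot: [3.141, 0.0, 1.603]
force: [-4.0, -1.2, 6.0]
grip_width: 0.007
grip_force: 25.0
```

{"fn": "carry_out", "kwargs": {
  "plan": [
    [[0,0,0,0,0,0,40],[0,0,0,0,0,0,40],[0,0,0,0,0,0,40],[0,0,-23,0,0,0,40],[0,0,-23,0,0,0,40],[-27,-28,0,0,0,0,40],[-27,-28,0,0,0,0,40],[-27,-28,0,0,0,0,40],[-27,-27,0,0,0,0,40],[0,0,0,0,0,-0.12,40],[0,0,0,0,0,-0.12,40],[0,0,0,0,0,-0.12,40],[0,0,0,0,0,-0.12,40],[0,0,0,0,0,-0.12,40],[0,0,0,0,0,-0.12,40],[0,0,0,0,0,-0.12,40],[0,0,0,0,0,-0.12,40],[0,0,0,0,0,-0.12,40],[0,0,0,0,0,-0.12,40],[0,0,0,0,0,-0.12,40]]
  ]
}}

```text
time_s: 26.53
ee_pos: [0.5486, -0.1107, 0.1863]
eef_rot: [-3.142, -0.0, 2.93]
force: [-0.4, 0.3, 0.3]
grip_width: 0.0399
grip_force: 0.0
```

{"fn": "carry_out", "kwargs": {
  "plan": [
    [[0,0,0,0,0,-0.12,40],[0,0,0,0,0,-0.11,40],[0,0,0,0,0,0,40]]
  ]
}}

```text
time_s: 26.78
ee_pos: [0.5487, -0.1107, 0.1864]
eef_rot: [-3.142, -0.0, -3.124]
force: [0.0, 0.3, 0.6]
grip_width: 0.04
grip_force: 0.0
```

Yaw is 3.159, position is good. Grip D and drive it home.

{"fn": "carry_out", "kwargs": {
  "plan": [
    [[0,0,23,0,0,0,40],[0,0,23,0,0,0,40],[0,0,0,0,0,0,40],[0,0,0,0,0,0,5],[0,0,0,0,0,0,5],[0,0,0,0,0,0,5],[0,0,0,0,0,0,5],[0,0,0,0,0,0,5],[0,0,0,0,0,0,5],[0,0,0,0,0,0,5]]
  ]
}}

```text
time_s: 27.62
ee_pos: [0.549, -0.1109, 0.1411]
eef_rot: [-3.141, 0.001, -3.129]
force: [-0.5, -1.1, 4.6]
grip_width: 0.0071
grip_force: 25.0
```

{"fn": "carry_out", "kwargs": {
  "plan": [
    [[0,0,0,0,0,0.119,5],[0,0,0,0,0,0.119,5],[0,0,0,0,0,0.119,5],[0,0,0,0,0,0.119,5],[0,0,0,0,0,0.119,5],[0,0,0,0,0,0.119,5],[0,0,0,0,0,0.119,5],[0,0,0,0,0,0.119,5],[0,0,0,0,0,0.119,5],[0,0,0,0,0,0.119,5],[0,0,0,0,0,0.119,5],[0,0,0,0,0,0.119,5],[0,0,0,0,0,0.119,5],[0,0,0,0,0,0,5],[0,0,0,0,0,0,5]]
  ]
}}

```text
time_s: 28.87
ee_pos: [0.5483, -0.1117, 0.1411]
eef_rot: [-3.141, 0.002, 1.606]
force: [-6.3, -7.6, 7.5]
grip_width: 0.0073
grip_force: 25.0
```

{"fn": "carry_out", "kwargs": {
  "plan": [
    [[0,0,0,0,0,0,40],[0,0,0,0,0,0,40],[0,0,0,0,0,0,40],[0,0,-23,0,0,0,40],[0,0,-23,0,0,0,40],[28,0,0,0,0,0,40],[28,1,0,0,0,0,40],[27,1,0,0,0,0,40],[27,1,0,0,0,0,40],[0,0,0,0,0,-0.12,40],[0,0,0,0,0,-0.12,40],[0,0,0,0,0,-0.12,40],[0,0,0,0,0,-0.12,40],[0,0,0,0,0,-0.12,40],[0,0,0,0,0,-0.12,40],[0,0,0,0,0,-0.12,40],[0,0,0,0,0,-0.12,40],[0,0,0,0,0,-0.12,40],[0,0,0,0,0,-0.12,40],[0,0,0,0,0,-0.12,40]]
  ]
}}

```text
time_s: 30.53
ee_pos: [0.5476, -0.0004, 0.1863]
eef_rot: [3.141, -0.0, 2.933]
force: [-0.3, -0.0, -0.4]
grip_width: 0.0399
grip_force: 0.0
```

{"fn": "carry_out", "kwargs": {
  "plan": [
    [[0,0,0,0,0,-0.12,40],[0,0,0,0,0,-0.11,40],[0,0,0,0,0,0,40]]
  ]
}}

```text
time_s: 30.78
ee_pos: [0.5476, -0.0005, 0.1863]
eef_rot: [3.141, -0.0, -3.12]
force: [0.2, -0.4, 0.1]
grip_width: 0.04
grip_force: 0.0
```

```bash
python3 - <<'E'
from h import *
shot('side','side5.png'); crop('side5.png',215,160,130,97,6,'s5b.png')
E
```

```text
(no output)
```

View pics/s5b.png

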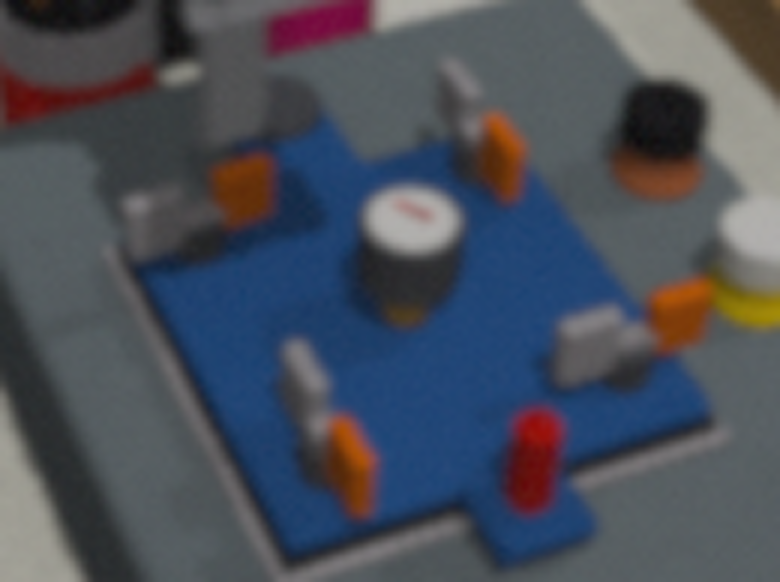

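B's and D's orange wings now point along -y (B (505,155), D (353,468)). A and C are still snug and the cover is flush. Now A.

{"fn": "carry_out", "kwargs": {
  "plan": [
    [[0,0,23,0,0,0,40],[0,0,23,0,0,0,40],[0,0,0,0,0,0,40],[0,0,0,0,0,0,5],[0,0,0,0,0,0,5],[0,0,0,0,0,0,5],[0,0,0,0,0,0,5],[0,0,0,0,0,0,5],[0,0,0,0,0,0,5],[0,0,0,0,0,0,5]]
  ]
}}

```text
time_s: 31.67
ee_pos: [0.548, -0.0004, 0.1412]
eef_rot: [3.141, 0.001, -3.126]
force: [0.2, 4.0, 5.1]
grip_width: 0.0071
grip_force: 28.8
```

{"fn": "carry_out", "kwargs": {
  "plan": [
    [[0,0,0,0,0,0.119,5],[0,0,0,0,0,0.119,5],[0,0,0,0,0,0.119,5],[0,0,0,0,0,0.119,5],[0,0,0,0,0,0.119,5],[0,0,0,0,0,0.119,5],[0,0,0,0,0,0.119,5],[0,0,0,0,0,0.119,5],[0,0,0,0,0,0.119,5],[0,0,0,0,0,0.119,5],[0,0,0,0,0,0.119,5],[0,0,0,0,0,0.119,5],[0,0,0,0,0,0.119,5],[0,0,0,0,0,0,5],[0,0,0,0,0,0,5]]
  ]
}}

```text
time_s: 32.92
ee_pos: [0.5469, -0.0027, 0.1411]
eef_rot: [-3.14, 0.003, 1.609]
force: [-9.9, -13.4, 11.1]
grip_width: 0.0074
grip_force: 29.2
```

{"fn": "carry_out", "kwargs": {
  "plan": [
    [[0,0,0,0,0,0,40],[0,0,0,0,0,0,40],[0,0,0,0,0,0,40],[0,0,-23,0,0,0,40],[0,0,-23,0,0,0,40],[-28,27,0,0,0,0,40],[-28,27,0,0,0,0,40],[-28,26,0,0,0,0,40],[-28,26,0,0,0,0,40],[0,0,0,0,0,-0.12,40],[0,0,0,0,0,-0.12,40],[0,0,0,0,0,-0.12,40],[0,0,0,0,0,-0.12,40],[0,0,0,0,0,-0.12,40],[0,0,0,0,0,-0.12,40],[0,0,0,0,0,-0.12,40],[0,0,0,0,0,-0.12,40],[0,0,0,0,0,-0.12,40],[0,0,0,0,0,-0.12,40],[0,0,0,0,0,-0.12,40]]
  ]
}}

```text
time_s: 34.58
ee_pos: [0.6579, -0.1082, 0.1861]
eef_rot: [3.142, -0.001, 2.936]
force: [0.4, -0.2, -0.4]
grip_width: 0.0401
grip_force: 0.0
```

{"fn": "carry_out", "kwargs": {
  "plan": [
    [[0,0,0,0,0,-0.12,40],[0,0,0,0,0,-0.11,40],[0,0,0,0,0,0,40]]
  ]
}}

```text
time_s: 34.83
ee_pos: [0.6579, -0.1082, 0.1861]
eef_rot: [3.141, -0.001, -3.117]
force: [-0.2, -0.2, 0.6]
grip_width: 0.0401
grip_force: 0.0
```

{"fn": "carry_out", "kwargs": {
  "plan": [
    [[0,0,23,0,0,0,40],[0,0,23,0,0,0,40],[0,0,0,0,0,0,40],[0,0,0,0,0,0,5],[0,0,0,0,0,0,5],[0,0,0,0,0,0,5],[0,0,0,0,0,0,5],[0,0,0,0,0,0,5],[0,0,0,0,0,0,5],[0,0,0,0,0,0,5]]
  ]
}}

```text
time_s: 35.67
ee_pos: [0.6583, -0.1088, 0.1412]
eef_rot: [-3.141, 0.001, -3.123]
force: [-0.5, -3.1, 4.0]
grip_width: 0.0068
grip_force: 25.0
```

{"fn": "carry_out", "kwargs": {
  "plan": [
    [[0,0,0,0,0,0.119,5],[0,0,0,0,0,0.119,5],[0,0,0,0,0,0.119,5],[0,0,0,0,0,0.119,5],[0,0,0,0,0,0.119,5],[0,0,0,0,0,0.119,5],[0,0,0,0,0,0.119,5],[0,0,0,0,0,0.119,5],[0,0,0,0,0,0.119,5],[0,0,0,0,0,0.119,5],[0,0,0,0,0,0.119,5],[0,0,0,0,0,0.119,5],[0,0,0,0,0,0.119,5],[0,0,0,0,0,0,5],[0,0,0,0,0,0,5]]
  ]
}}

```text
time_s: 36.92
ee_pos: [0.6581, -0.1089, 0.1412]
eef_rot: [3.141, 0.001, 1.614]
force: [-2.2, -3.3, 5.4]
grip_width: 0.0073
grip_force: 25.0
```

{"fn": "carry_out", "kwargs": {
  "plan": [
    [[0,0,0,0,0,0,40],[0,0,0,0,0,0,40],[0,0,0,0,0,0,40],[0,0,-23,0,0,0,40],[0,0,-23,0,0,0,40],[0,0,-35,0,0,0,40],[0,0,-35,0,0,0,40],[30,0,-20,0,0,0,40],[30,0,0,0,0,0,40],[30,0,0,0,0,0,40],[30,0,0,0,0,0,40],[30,0,0,0,0,0,40],[0,0,0,0,0,0,40]]
  ]
}}

```text
time_s: 38.0
ee_pos: [0.6512, 0.0465, 0.2764]
eef_rot: [-3.141, -0.001, 1.618]
force: [0.3, 0.2, 0.2]
grip_width: 0.0402
grip_force: 0.0
```

```bash
python3 - <<'E'
from h import *
shot('side','side6.png'); crop('side6.png',215,160,130,97,6,'s6b.png')
E
```

```text
(no output)
```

View pics/s6b.png

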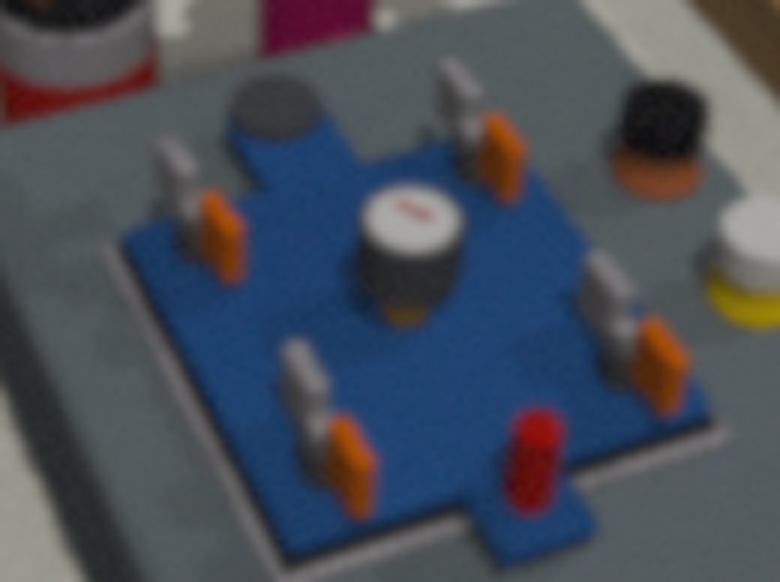

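All four bars are parallel with orange pointing to -y (A (222,238), B (503,157), C (660,367), D (353,467)). The cover and post have not moved, and the arm is clear of everything. Handing in.

```bash
python3 -c "
from station import ctrl; print(ctrl.hand_in())"
```

```text
the job is handed in; nothing more can be done
None
```

I pushed the cover shut, then tightened all four wing screws in cross order (A, C, D, B to snug; B, D, A, C fully home). The job was handed in at about 38 s with the arm clear; the hand-in returned no verdict, but the last picture shows the cover flush and all four screws at the half turn.

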